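Drop the gate with a mallet and sweep the handle offcuts into the scrap tray

ROBOT

A 6-joint arm with a two-finger parallel gripper is mounted at the origin on the work surface. World frame = base frame: x ahead of the robot, y to its left, z up, the work surface at z = 0. Lengths are in mm, angles in degrees, forces in N, time in s.
With the tool pointing down it reaches from about 300 to 850 mm from the base axis. Payload 4.2 kg.
Tool frame: the origin (TCP) lies midway between the tips of the shut fingers; the grasp point (between the pads) lies 19 mm behind it (env.grasp_offset is the distance from the TCP to the grasp point, in mm); z points along the fingers, y is the line along which they close (so a half turn about z gives the same grasp; the last joint's range is limited). The gripper opens to 91 mm and grips with 3 to 60 N. Pads are 32 mm wide; open, the fingers measure 118 mm over their backs; the gripper's body (76 mm by 178 mm) begins 60 mm behind the grasp point.
Start: joints at [-1.146, 18.312, 89.639, -0, 72.044, -1.146], TCP at [575.019, 0, 177.076] pointing down, gripper open.
Joint ranges: [-177.97, 177.97], [-48.28, 115.42], [12.27, 149.76], [-77.06, 257.06], [2.81, 150.46], [-146.56, 146.56]. Speed limits (degrees/s): [147.25, 147.25, 180, 180, 180, 180].

INTERFACE

Orientations are given as [roll, pitch, yaw] about the fixed x, y, z axes, in that order (R = Rz(yaw) Ry(pitch) Rx(roll)).
In Python, from workcell import env, optics gives the robot as it stands. The module is installed in compiled form; this text tells all that it offers.
- The arm moves only by the tool send_rows, never from a script. Its argument "targets" is a list that holds one entry, the list of rows, each a list of 7 numbers: the turn, a rotation vector about the world's x, y, z scaled (see below), then the shift along the world's x, y, z scaled (see below), then the closure, from -1 (fully open) to 1 (shut). In form: [[[rx, ry, rz, x, y, z, gripper], ...]]. A call has 1 to 12 rows; each row shifts and turns the commanded pose from where the row before left it; what a row does not reach is not made up. The controller multiplies each number of a shift by 0.2 m and each number of a turn by pi/2 rad. A row lasts 1/10 s, in which the tool goes at most 50 mm and 8.59 degrees, less where a joint would pass 70% of its speed; a pose out of reach is approached as far as the arm can. A call with a number of a shift or a turn outside -1 to 1 is refused whole. A call with a gripper value outside its range is refused whole. The fingers move at their own pace and stop on an object; "grip_force" is the grip in N (left out, the last holds). Time passes only in rows, so rows that do not move let the fingers close. It gives the time, the measured TCP pose, the force, the opening and the grip force at its end, in the units of the state.
- env.state(): the state, without advancing time (a new reading comes with each control period).
- optics.grab_frame(name): name is "scene" or "side" or "wrist"; returns (picture, depth): 480x640x3 uint8, red, green, blue; 480x640 float32, mm along the optical axis (not along the pixel's ray), 0 where there is no reading.
- optics.camera_info(name): a dict with "camera_matrix" (3x3 intrinsics, pixels), "R" (3x3) and "t" (3): a world point X has camera coordinates R X + t; the wrist camera has in their place "mount" (4x4, takes a point from camera to tool coordinates, whose origin is the TCP and whose axes are the flange's). Camera axes: x right, y down, z forward; pixel columns grow to the right and rows downward; lengths in mm; the calibration is good to about 2 mm. The wrist camera is an equidistant fisheye: a pixel r from the principal point sees the ray r / f radians off the axis. A picture is of the moment at which its call begins: read the wrist's pose just before it. camera_info takes no time and is no camera call.
- env.job_done(): hands the job in; it is judged then, once.
Trained networks look in the newest picture that a camera, given by its name, has taken for a name from the list of things; names that differ only in an ending like _2 or _b are one class to them, and where a whole thing is asked for, a point or a joint stands for the part that bears it (a point fixed in the world has none). Each returns a list of dicts, best first, with "conf" (0 to 1); they miss things now and then, are a little off and sometimes report something else, mostly with a low value. They report only what shows in the picture. A call takes as long as a camera call.
- optics.silhouettes(camera, name): "mask" (480x640 bool, what is visible of it) and "at" ([column, row] in pixels, amid what is visible of it).
- optics.place_of(camera, name): "at" ([column, row] in pixels: a listed point, or the origin of a listed thing).
The state is a dict: "time_s": time; "qpos": joint angles; "qvel": joint speeds; "effort": joint torques, N m; "ee_pos": TCP position; "ee_rot": TCP orientation; "force": force on the tool from outside, world axes, zero at the start; "torque": the same for the moment, N m; "gripper_width": finger opening in mm; "gripper_force": force on a finger pad.
Only numpy, scipy, OpenCV 4.12 (cv2) and the standard library are available. Lean on these libraries where they do the work, as an engineer would, in place of code of your own. Each camera call takes 0.05 s, during which the arm holds its last target. There are 200 camera calls.

TASK

Clear the four sawn-off handle ends from the work board: with the mallet, knock the sprung steel peg fully down so that the gate at the end of the lane drops, then stand the mallet back on the counter, upright on its face as you found it. Then sweep all four offcuts along the lane into the scrap tray with the hand float, never pushing or picking them up with the gripper or the mallet, and set the float flat on the counter again. Work the peg with nothing but the mallet, and leave everything else on the counter and the board where it is.

Things in the scene. Friction and masses are not known exactly. Their poses are not given: they have to be found in the camera images.
- station: fixed grey work board (mm): x -110 to 99, y -170 to 165, top 60 above the counter; origin on the counter (z=0). Its +x is the sweeping direction, away from the robot to the scrap tray. Lane along x, y -92 to 92, open at its near end x=-110, between two wooden fences 12 thick, 25 high. A slot with the gate crosses the lane's end at x 99 to 113; the tray follows
- peg (a joint): travel in m of the sprung peg with the gate fixed to it: 0 up, 0.028 fully down. Stiff (about 6 to 10 N), stays where driven. At 0 the peg's top is 30 above its collar and the gate, a plate across the lane at x 101 to 111, stands 24 above the board; fully down, the peg is 2 proud of the collar and the gate 4 below the board's top
- peg_top (a point): centre of the flat top of the round steel peg, diameter 30, at x 106, y 135 of the station, left of the lane's far end; moves with the peg: 110 above the counter when up, 82 when fully down. It stands in a grey collar block, x 81 to 131, y 109 to 161 of the station, top 80 above the counter
- tray_centre (a point): centre of the floor of the steel scrap tray, fixed beyond the board: inside x 121 to 295, y -92 to 92 of the station, floor 5 above the counter; near wall x 113 to 121, top 58 above the counter (2 below the board's top); other walls 8 thick, 85 above the counter. Axes as the station's
- mallet: mallet, 0.4 kg, standing on its face: black rubber head, an upright cylinder of diameter 60, 84 high; origin at the centre of its underside, z up. The straight wooden handle points along its -x axis, level, from x = -30 to -170, 24 wide (y) and 28 high, its centre line 44 above the underside. Grip the handle near the head, about x = -60
- float: plasterer's hand float, 0.3 kg, the sweeping tool: flat grey plate 60 (x) x 156 (y) x 16 high with a wooden bar handle above it along y, 24 wide (x), 28 high, 124 long, centre line 62 above the underside, on two posts. Origin at the centre of its underside, z up; sweep with a long edge (local +x or -x) leading
- offcut0: loose wooden handle offcut, 67 long (x), 34 wide, 28 high, one end stepped narrower; starts lying on the board in the lane; origin at its centre
- offcut1: loose wooden handle offcut, 70 long (x), 34 wide, 28 high, one end stepped narrower; starts lying on the board in the lane; origin at its centre
- offcut2: loose wooden handle offcut, 62 long (x), 34 wide, 28 high, one end stepped narrower; starts lying on the board in the lane; origin at its centre
- offcut3: loose wooden handle offcut, 70 long (x), 34 wide, 28 high, one end stepped narrower; starts lying on the board in the lane; origin at its centre
- hammer_head: bystander: steel hammer head without a handle, 95 x 34 x 34, parked on the board's ledge at its -y side, outside the lane; origin under its middle
- new_handle: bystander: complete new wooden handle, 185 mm long, lying on the counter; origin under it, near its middle
- jar: bystander: closed jar, diameter 70, 100 high; origin under its centre
- spanner: bystander: steel spanner, 180 long, lying flat
- tape_roll: bystander: grey roll of tape lying flat, outside diameter 80, 24 high; origin under its centre
- carton: bystander: cardboard carton 90 x 120 x 60 high; origin under its centre
- screwdriver: bystander: screwdriver, 190 long, lying flat

How it is judged (in metres and radians):
On the way, in this order (a step that is already met when the one before it is completed fails the run):
1. the peg is driven fully down and the gate has dropped (value of joint peg above 0.025 m), for 0.2 s.
2. the mallet stands on the counter again, let go (height (world z) of mallet below 0.01 m and angle between mallet's own z axis and vertical below 0.15 rad and not (x of mallet in the frame of station between 0.121 and 0.297 m and y of mallet in the frame of station between -0.094 and 0.094 m) and linear speed of mallet below 0.02 m/s and contact force between the fingers and mallet below 0.1 N), for 0.2 s.
3. all four offcuts are in the scrap tray (x of offcut0 in the frame of station between 0.121 and 0.297 m and y of offcut0 in the frame of station between -0.094 and 0.094 m and z of each of offcut0, offcut1, offcut2, offcut3 in the frame of station below 0.07 m and x of offcut1 in the frame of station between 0.121 and 0.297 m and y of offcut1 in the frame of station between -0.094 and 0.094 m and x of offcut2 in the frame of station between 0.121 and 0.297 m and y of offcut2 in the frame of station between -0.094 and 0.094 m and x of offcut3 in the frame of station between 0.121 and 0.297 m and y of offcut3 in the frame of station between -0.094 and 0.094 m), for 0.2 s.
At the end, for the whole second after the job is handed in: peg within 3 mm of fully down; all four offcuts at rest inside the scrap tray, centres under 70 mm above the counter; mallet and float at rest on the counter itself, not in the tray, undersides down: within 0.15 rad of level and under 10 mm above it (all of step 3 and value of joint peg above 0.025 m and linear speed of each of offcut0, offcut1, offcut2, offcut3, mallet, float below 0.02 m/s and height (world z) of each of mallet, float below 0.01 m and angle between each of mallet, float's own z axis and vertical below 0.15 rad and not (x of mallet in the frame of station between 0.121 and 0.297 m and y of mallet in the frame of station between -0.094 and 0.094 m) and not (x of float in the frame of station between 0.121 and 0.297 m and y of float in the frame of station between -0.094 and 0.094 m)); the robot touches nothing.
It fails at once if the peg or gate is pressed (over 2 N) by the gripper, the arm or the float before it is fully down (value of joint peg below 0.025 m and contact force between any of the fingers, the arm, float and peg above 2 N).
It fails at once if an offcut is pushed or gripped (over 2 N) by the gripper, the arm or the mallet (contact force between any of the fingers, the arm, mallet and offcut0 above 2 N or contact force between any of the fingers, the arm, mallet and offcut1 above 2 N or contact force between any of the fingers, the arm, mallet and offcut2 above 2 N or contact force between any of the fingers, the arm, mallet and offcut3 above 2 N).
It fails at once if a bystander (hammer head, new handle, jar, spanner, tape roll, carton or screwdriver) is moved by more than 25 mm (distance of any of hammer_head, new_handle, jar, spanner, tape_roll, carton, screwdriver from where it was at the start of the episode above 0.025 m).
It also fails if it takes over 69 s, if anything falls off the work surface, if the arm or the gripper's body presses on something with over 40 N, if the wrist force passes 120 N, or if a joint passes its speed limit or range.

## Working session

There is one attempt and no reset: what is moved stays moved. The work goes in short steps, Python scripts to look and compute and a tool call to move; the robot and the scene stay as the last step left them, time stands still between calls to the robot, and variables do not carry over. Pictures are saved under pics/ and viewed, at most 10 in all, crops included, and the job is handed in when it is done.

Besides the shell and the picture viewer there is one more tool, called after "Request:" as name(argument=value, ...) on one line, values as JSON. send_rows: Moves the arm, as the interface text tells. Its arguments: {"type":"object","properties":{"targets":{"type":"array"},"grip_force":{"type":"number"}},"required":["targets"]}

```bash
mkdir -p pics; cat > h.py <<'E'
import numpy as np, cv2
from workcell import env, optics
def grab(c,fn=None):
    p,d=optics.grab_frame(c)
    if fn: cv2.imwrite('pics/'+fn,cv2.cvtColor(p,cv2.COLOR_RGB2BGR))
    return p,d
def w(c,uv,d):
    # pixels (N,2) & depths -> world
    i=optics.camera_info(c);K=np.array(i['camera_matrix']);uv=np.atleast_2d(uv).astype(float);d=np.atleast_1d(d)
    r=np.c_[(uv[:,0]-K[0,2])/K[0,0],(uv[:,1]-K[1,2])/K[1,1],np.ones(len(uv))]*d[:,None]
    return (r-np.array(i['t']))@np.array(i['R'])
def onz(c,uv,z):
    i=optics.camera_info(c);R=np.array(i['R']);o=-R.T@np.array(i['t'])
    q=w(c,uv,1.0)[0]-o
    return o+q*(z-o[2])/q[2]
def cloud(c,m,d):
    v,u=np.nonzero(m&(d>0)); return w(c,np.c_[u,v],d[v,u])
E
python3 - <<'E'
from h import *
np.set_printoptions(precision=1,suppress=True)
for c in['scene','side']:
    p,d=grab(c,c+'0.png')
    for n in ['mallet','float','peg_top','tray_centre','station','offcut0','hammer_head','new_handle','jar','spanner','tape_roll','carton','screwdriver']:
        for s in optics.silhouettes(c,n)[:4]:
            if s['conf']<.4: continue
            P=cloud(c,s['mask'],d)
            if len(P)<20: continue
            r=cv2.minAreaRect(P[:,:2].astype(np.float32))
            print(c,n,round(s['conf'],2),s['at'],np.percentile(P,2,0),np.percentile(P,98,0),np.round(r[0]),np.round(r[1]),round(r[2],1))
        if n in('mallet','float','peg_top','tray_centre','station'):
            for s in optics.place_of(c,n)[:1]:
                z={'peg_top':110,'tray_centre':5}.get(n,0)
                print('  place',n,round(s['conf'],2),s['at'],onz(c,s['at'],z))
print(env.state()['time_s'])
E
```

```text
scene mallet 0.84 [182.2, 301.2] [ 364.3 -384.2   10.1] [ 557.2 -332.7   86.9] [ 439. -367.] [241.  57.] 5.4
  place mallet 0.97 [191.8, 315.3] [ 520.  -357.1    0. ]
scene float 0.68 [434.5, 214.2] [546.8 263.3   3.3] [633.9 411.5  79. ] [581. 342.] [ 68. 169.] 20.9
  place float 0.77 [429.7, 217.4] [582.3 331.3   0. ]
scene peg_top 0.64 [350.6, 272.3] [641.5 -90.2  53.4] [666.3 135.7 111.6] [653.  23.] [ 34. 243.] 0.3
  place peg_top 0.73 [390.1, 249.6] [661.6 128.5 110. ]
scene tray_centre 0.75 [344.4, 290.2] [ 451.3 -175.9    0.4] [853.1 139.   87.6] [627.  -9.] [457. 336.] 1.5
  place tray_centre 0.82 [362.0, 323.8] [756.   -6.2   5. ]
scene station 0.64 [344.8, 292.8] [ 452.  -176.     0.4] [853.1 139.4  87.5] [626.   6.] [457. 368.] 1.1
  place station 0.71 [320.0, 261.6] [549.4  -3.1   0. ]
scene offcut0 0.85 [301.1, 254.3] [501.3 -71.7  58.9] [567.7 -34.3  90.9] [535. -48.] [75. 47.] 12.4
scene offcut0 0.82 [346.7, 255.6] [570.5  21.7  67.3] [634.4  57.   91.5] [601.  37.] [69. 33.] 17.1
scene offcut0 0.72 [326.6, 233.8] [503.6  22.4  67.6] [553.7  37.9  91.1] [530.  30.] [5
[... 2876 characters left out ...]
    3.7] [ 749.5 -299.3   25.4] [ 682. -336.] [ 52. 179.] 55.9
side jar 0.68 [344.7, 196.8] [675.2 263.9   4.3] [731.1 322.4 101.5] [693. 234.] [497.  64.] 78.8
side spanner 0.66 [394.6, 449.0] [ 424.  -608.9   -2.1] [ 588.5 -544.7    9.5] [ 507. -576.] [178.  38.] 13.1
side tape_roll 0.95 [229.5, 221.2] [263.3 244.7  -0.2] [334.  320.1  26.5] [298. 280.] [76. 81.] 12.7
side carton 0.59 [275.4, 175.3] [451.5 475.2   2.8] [550.2 611.3  62.1] [512. 581.] [213.  95.] 79.5
side carton 0.51 [397.0, 446.2] [ 424.2 -608.9   -0. ] [ 590.7 -545.5    9.6] [ 507. -576.] [178.  37.] 13.1
side screwdriver 0.95 [281.9, 437.5] [ 257.6 -535.6   -0.8] [ 329.8 -450.4   26.6] [ 297. -484.] [124.  33.] 52.9
1.9
```

View pics/scene0.png

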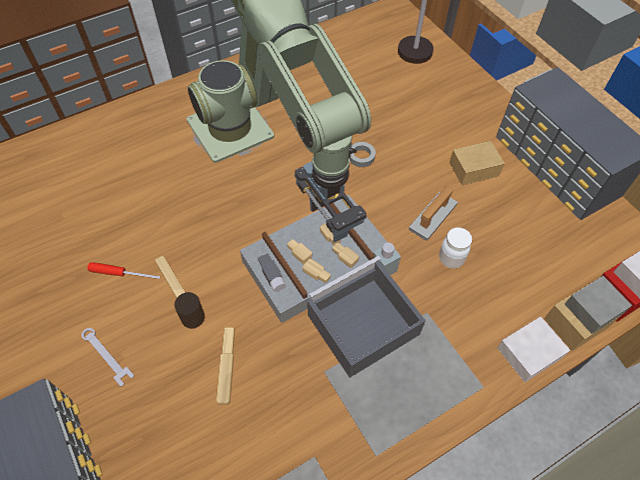

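View pics/side0.png

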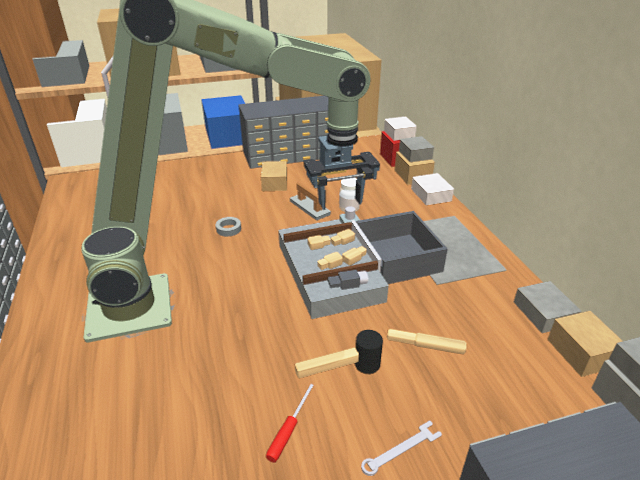

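```bash
python3 - <<'E'
from h import *
np.set_printoptions(precision=1,suppress=True)
def rect(n,P):
    if len(P)<15: print(n,'few',len(P));return
    r=cv2.minAreaRect(P[:,:2].astype(np.float32)); print(n,len(P),np.round(r[0],1),np.round(r[1],1),round(r[2],2),'mean',P.mean(0))
def line(n,P):
    c=P[:,:2].mean(0);u,s,v=np.linalg.svd(P[:,:2]-c,full_matrices=False);v=v[0];t=(P[:,:2]-c)@v
    print(n,len(P),'yaw',np.degrees(np.arctan2(v[1],v[0])),'ends',c+v*np.percentile(t,1),c+v*np.percentile(t,99))
for c in['scene','side']:
    p,d=grab(c)
    A=cloud(c,np.ones(d.shape,bool),d)
    box=lambda x0,x1,y0,y1,z0,z1:A[(A[:,0]>x0)&(A[:,0]<x1)&(A[:,1]>y0)&(A[:,1]<y1)&(A[:,2]>z0)&(A[:,2]<z1)]
    print(c)
    rect('malletHead',box(485,570,-400,-310,76,95))
    line('malletHandle',box(330,482,-420,-330,50,64))
    fb=box(520,640,240,430,64,80); rect('floatbar',fb); line('floatbar',fb)
    rect('floatplate',box(510,660,240,430,10,22))
    rect('trayrim',box(680,900,-130,120,80,90))
    rect('farrim',box(825,900,-130,120,80,90)); line('farrim',box(835,870,-130,120,80,90))
    rect('pegtop',box(630,690,90,170,104,116))
    rect('fence-', box(430,650,-128,-90,80,90)); line('fence-', box(430,640,-128,-90,80,90))
    rect('collar',box(620,700,90,170,74,86))
E
```

```text
scene
malletHead 475 [ 528.3 -357.2] [58.1 59.4] 89.6 mean [ 529.5 -357.3   83. ]
malletHandle 425 yaw 2.5919295742197916 ends [ 360.3 -365. ] [ 480.2 -359.5]
floatbar 350 [586.  338.9] [ 26.1 125.5] 20.69 mean [588.9 335.6  74. ]
floatbar 350 yaw 110.39043375806968 ends [609.1 281.1] [566.5 395.8]
floatplate 595 [586.2 338.3] [ 61.3 159.6] 20.84 mean [598.5 328.   15.6]
trayrim 971 [766.5  -4.1] [175.5 210.8] 0.72 mean [792.5  -8.1  84.2]
farrim 405 [840.1  -2. ] [ 29.7 208.7] 0.02 mean [846.1  -7.7  84.1]
farrim 358 yaw -89.32010827671061 ends [846.9 100.2] [ 849.3 -104.7]
pegtop 100 [653.7 128.7] [29.  27.9] 17.89 mean [654.5 128.3 109. ]
fence- 357 [ 546.1 -113.5] [206.7  28.5] 1.25 mean [ 549.8 -106.7   84.4]
fence- 339 yaw 1.1686851389016608 ends [ 446.9 -108.8] [ 637.5 -104.9]
collar 295 [659.7 122.5] [79.4 65.1] 0.17 mean [660.5 115.1  80.2]
side
malletHead 470 [ 522.7 -360.1] [59.5 58.8] 60.24 mean [ 521.9 -361.5   82.5]
malletHandle 584 yaw -177.43899745819323 ends [ 480.  -363.4] [ 354.7 -369. ]
floatbar 159 [578.  339.9] [ 27.1 126.2] 21.45 mean [575.2 337.   72.7]
floatbar 159 yaw -71.49602657674916 ends [556.8 391.9] [594.1 280.5]
floatplate 339 [576.1 335.9] [ 60.7 159. ] 22.34 mean [575.5 325.6  15. ]
trayrim 478 [764.2  -4.2] [169.3 214.3] 1.08 mean [784.5 -16.2  83.3]
farrim 173 [838.1  -3.9] [210.3  24.6] 89.73 mean [841.  -11.8  83. ]
farrim 150 yaw -89.19099326461479 ends [841.1  98.1] [ 844.  -106.8]
pegtop 48 [647.7 126.4] [29.3 26.6] 71.42 mean [646.7 124.7 108.2]
fence- 294 [ 543.9 -107.5] [211.5  19.8] 2.68 mean [ 539.4 -108.8   83.4]
fence- 286 yaw -178.69179785532089 ends [ 636.2 -106.8] [ 439.1 -111.3]
collar 136 [659.  122.3] [63.4 74.6] 89.05 mean [648.5 113.9  80. ]
```

```bash
python3 - <<'E'
from h import *
s=env.state();print(s['ee_rot'],s['ee_pos'],s['force'],s['gripper_width'],env.grasp_offset)
from scipy.spatial.transform import Rotation as R
print(R.from_euler('xyz',s['ee_rot'],degrees=True).as_matrix().round(3)); i=optics.camera_info('wrist');print(i)
E
```

```text
[1.79997740e+02 1.32703013e-03 9.00002066e+01] [ 5.75008037e+02 -7.42310589e-03  1.77065043e+02] [ 0.48732048  0.23878835 -0.04569884] 91.1348815696781 18.8
[[-0.  1.  0.]
 [ 1.  0. -0.]
 [-0.  0. -1.]]
{'camera_matrix': array([[371.64829954,   0.        , 320.47410778],
       [  0.        , 371.64829954, 240.91030506],
       [  0.        ,   0.        ,   1.        ]]), 'mount': array([[-6.91918099e-05, -9.63553897e-01, -2.67514266e-01,
         7.46039964e+01],
       [ 9.99999980e-01, -1.17166415e-04,  1.63372025e-04,
        -1.40789565e-01],
       [-1.88761439e-04, -2.67514250e-01,  9.63553886e-01,
        -2.06473358e+02],
       [ 0.00000000e+00,  0.00000000e+00,  0.00000000e+00,
         1.00000000e+00]])}
```

Request:
send_rows(targets=[[[0,0,0,0,0,0.15,-1],[0,0,0,-0.06,-0.2,0.1,-1],[0,0,0,-0.06,-0.2,0,-1],[0,0,0,-0.06,-0.2,0,-1],[0,0,0,-0.06,-0.2,0,-1],[0,0,0,-0.06,-0.2,0,-1],[0,0,0,-0.06,-0.2,0,-1],[0,0,0,-0.06,-0.2,0,-1],[0,0,0,-0.06,-0.2,0,-1],[0,0,0,0,-0.2,0,-1],[0,0,0,0,0,0,-1],[0,0,0,0,0,0,-1]]])

```text
time_s: 3.2
ee_pos: [478.7, -360.3, 226.6]
ee_rot: [-180.0, -0.1, 89.9]
force: [-0.5, 0.4, -0.6]
gripper_width: 91.2
gripper_force: 0.0
```

Request:
send_rows(targets=[[[0,0,-0.0885,-0.03,0,0,-1],[0,0,-0.0885,-0.03,0,0,-1],[0,0,-0.0885,0,0,0,-1],[0,0,-0.0885,0,0,0,-1],[0,0,-0.0885,0,0,0,-1],[0,0,-0.0885,0,0,0,-1],[0,0,-0.0885,0,0,0,-1],[0,0,-0.0885,0,0,0,-1],[0,0,-0.0885,0,0,0,-1],[0,0,-0.0885,0,0,0,-1],[0,0,-0.0885,0,0,0,-1],[0,0,0,0,0,0,-1]]])

```text
time_s: 4.4
ee_pos: [467.4, -358.3, 227.3]
ee_rot: [-180.0, -0.0, 2.5]
force: [1.3, -0.6, -0.0]
gripper_width: 91.2
gripper_force: 0.0
```

```bash
cat >> h.py <<'E'
from scipy.spatial.transform import Rotation as Rot
def wcloud(d,m=None,s=None):
    s=s or env.state();i=optics.camera_info('wrist');K=i['camera_matrix'];M=i['mount']
    v,u=np.nonzero((d>0)&(m if m is not None else True))
    x=u-K[0,2];y=v-K[1,2];r=np.hypot(x,y)+1e-9;th=r/K[0,0];z=d[v,u]
    k=th<1.3
    x,y,r,th,z=[a[k] for a in(x,y,r,th,z)]
    P=np.c_[x/r*np.tan(th)*z,y/r*np.tan(th)*z,z]
    T=P@M[:3,:3].T+M[:3,3]
    return T@Rot.from_euler('xyz',s['ee_rot'],degrees=True).as_matrix().T+np.array(s['ee_pos'])
def box(A,x0,x1,y0,y1,z0,z1): return A[(A[:,0]>x0)&(A[:,0]<x1)&(A[:,1]>y0)&(A[:,1]<y1)&(A[:,2]>z0)&(A[:,2]<z1)]
def rect(n,P):
    if len(P)<15: print(n,'few',len(P));return
    r=cv2.minAreaRect(P[:,:2].astype(np.float32)); print(n,len(P),np.round(r[0],1),np.round(r[1],1),round(r[2],2),'mean',P.mean(0).round(1))
def line(n,P):
    c=P[:,:2].mean(0);u,s,v=np.linalg.svd(P[:,:2]-c,full_matrices=False);v=v[0];t=(P[:,:2]-c)@v
    print(n,len(P),'yaw',round(np.degrees(np.arctan2(v[1],v[0])),2),'ends',(c+v*np.percentile(t,1)).round(1),(c+v*np.percentile(t,99)).round(1))
E
python3 - <<'E'
from h import *
s=env.state();p,d=grab('wrist','w1.png');A=wcloud(d,s=s)
print(np.round(s['ee_pos'],1),np.round(s['ee_rot'],1))
rect('head',box(A,480,570,-410,-310,76,95)); h=box(A,340,482,-420,-330,50,64);rect('handle',h);line('handle',h)
rect('table',box(A,400,600,-450,-300,-20,10))
E
```

```text
[ 467.4 -358.3  227.3] [-180.    -0.     2.5]
head 3045 [ 525.8 -359.4] [58.5 59. ] 47.32 mean [ 526.1 -359.2   82.7]
handle 2472 [ 419.7 -364.1] [125.2  23.9] 3.12 mean [ 422.5 -364.1   56.4]
handle 2472 yaw -176.92 ends [ 480.8 -361. ] [ 359.  -367.6]
table 16195 [ 500. -375.] [150. 200.] 90.0 mean [ 504.8 -378.4   -1.1]
```

View pics/w1.png

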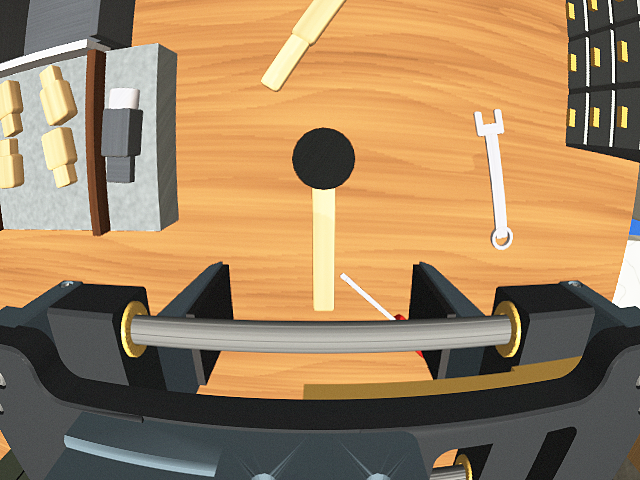

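Request:
send_rows(targets=[[[0,0,0,-0.005,-0.018,-0.2,-1],[0,0,0,0,0,-0.2,-1],[0,0,0,0,0,-0.2,-1],[0,0,0,0,0,-0.2,-1],[0,0,0,0,0,-0.15,-1],[0,0,0,0,0,-0.06,-1],[0,0,0,0,0,0,-1],[0,0,0,0,0,0,1],[0,0,0,0,0,0,1],[0,0,0,0,0,0,1],[0,0,0,0,0,0,1],[0,0,0,0,0,0,1]]], grip_force=60)

```text
time_s: 5.65
ee_pos: [466.2, -363.8, 25.7]
ee_rot: [180.0, -0.0, 2.4]
force: [0.5, 0.2, -0.0]
gripper_width: 54.6
gripper_force: 0.0
```

Request:
send_rows(targets=[[[0,0,0,0,0,0,1],[0,0,0,0,0,0,1],[0,0,0,0,0,0,1],[0,0,0,0,0,0,1],[0,0,0,0,0,0,1],[0,0,0,0,0,0,1],[0,0,0,0,0,0,1]]])

```text
time_s: 6.35
ee_pos: [466.0, -363.6, 25.1]
ee_rot: [180.0, 0.0, 2.4]
force: [0.2, -0.8, 0.6]
gripper_width: 0.6
gripper_force: 0.0
```

Request:
send_rows(targets=[[[0,0,0,0,0,0.05,1],[0,0,0,0,0,0.1,1],[0,0,0,0,0,0.15,1],[0,0,0,0,0,0.15,1],[0,0,0,0,0,0.15,1],[0,0,0,0,0,0.15,1],[0,0,0,0,0,0,1]]])

```text
time_s: 7.05
ee_pos: [468.4, -365.5, 180.8]
ee_rot: [179.6, -0.5, 2.4]
force: [0.3, 0.0, -1.4]
gripper_width: 0.2
gripper_force: 0.0
```

```bash
python3 - <<'E'
from h import *
s=env.state();p,d=grab('wrist','w2.png');A=wcloud(d,s=s)
print(np.round(s['ee_pos'],1),np.round(s['ee_rot'],1))
rect('head',box(A,460,590,-430,-290,76,95)); h=box(A,300,482,-450,-300,50,64);rect('handle',h);line('handle',h)
grab('side','s2.png')
E
```

```text
[ 468.4 -365.5  180.8] [179.6  -0.5   2.4]
head 4042 [ 525.7 -359.1] [59.2 58.7] 47.7 mean [ 525.9 -359.3   82.7]
handle 1556 [ 426.9 -363.9] [111.3  24.6] 2.67 mean [ 452.7 -363.3   56.3]
handle 1556 yaw -173.98 ends [ 481.7 -360.3] [ 380. -371.]
```

View pics/w2.png

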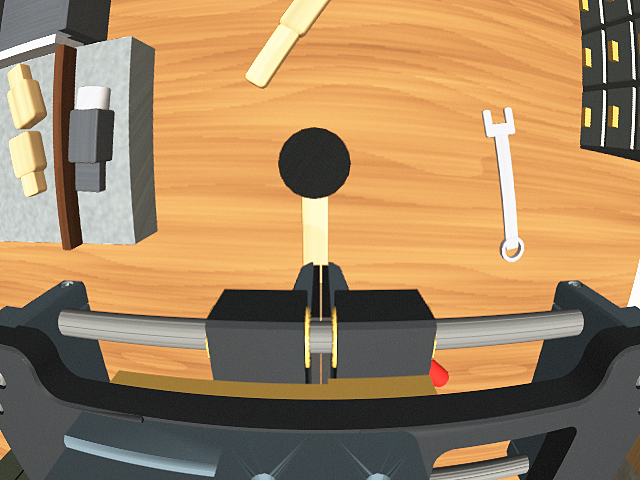

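```bash
python3 - <<'E'
from h import *
s=env.state();print(np.round(s['ee_pos'],1),np.round(s['ee_rot'],2),s['gripper_width'],s['gripper_force'],np.round(s['force'],2),s['time_s'])
p,d=grab('wrist');A=wcloud(d,s=s)
P=box(A,440,500,-395,-335,90,260);print('wrist finger z',np.percentile(P,[0,1,5,50],0).round(1))
for c in['scene','side']:
    p,d=grab(c);A=cloud(c,np.ones(d.shape,bool),d)
    P=box(A,440,500,-395,-335,90,200);print(c,len(P),np.percentile(P,[0,1,50,99],0).round(1) if len(P) else'')
    for z in range(120,230,10):
        Q=box(A,430,510,-420,-300,z,z+10)
        if len(Q)>5: print(z,len(Q),Q.min(0).round(),Q.max(0).round())
E
```

```text
[ 466.2 -363.8  176.2] [ 1.7992e+02 -9.0000e-02  2.3800e+00] 0.07101144602086679 0.0 [0.44 0.2  0.2 ] 7.15
wrist finger z [[ 480.6 -374.9  211.9]
 [ 481.4 -374.   213.1]
 [ 481.7 -372.6  216.8]
 [ 483.1 -363.2  237.5]]
scene 0 
210 13 [ 476. -370.  211.] [ 485. -354.  220.]
220 24 [ 480. -371.  221.] [ 487. -352.  230.]
side 0 
210 43 [ 445. -374.  211.] [ 480. -355.  220.]
220 27 [ 445. -376.  220.] [ 454. -355.  230.]
```

View pics/s2.png

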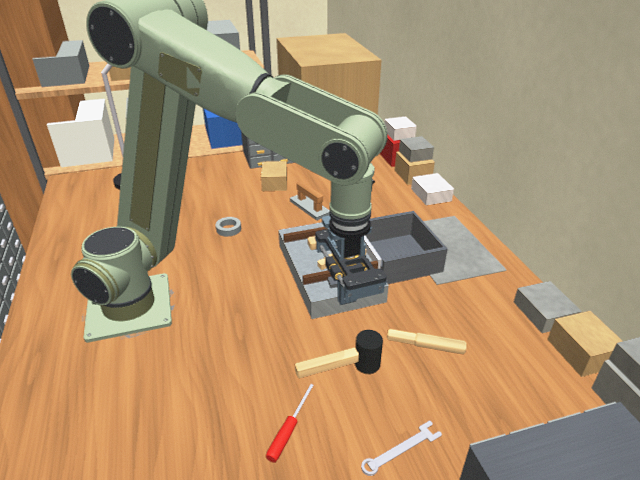

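```bash
python3 - <<'E'
from h import *
for c in['scene','side']:
    p,d=grab(c);A=cloud(c,np.ones(d.shape,bool),d)
    for z in range(195,340,5):
        Q=box(A,380,560,-480,-230,z,z+5)
        if len(Q)>3: print(c,z,len(Q),Q.min(0).round(),Q.max(0).round())
E
```

```text
scene 210 4 [ 481. -368.  211.] [ 485. -354.  215.]
scene 215 12 [ 481. -367.  215.] [ 485. -353.  220.]
scene 220 12 [ 482. -371.  220.] [ 486. -352.  225.]
scene 225 11 [ 482. -368.  225.] [ 487. -351.  230.]
scene 230 14 [ 481. -371.  230.] [ 486. -351.  235.]
scene 235 15 [ 479. -371.  235.] [ 485. -351.  240.]
scene 240 14 [ 478. -370.  240.] [ 486. -350.  244.]
scene 245 13 [ 481. -372.  246.] [ 485. -351.  250.]
scene 250 17 [ 480. -373.  250.] [ 486. -349.  255.]
scene 255 15 [ 481. -374.  255.] [ 486. -349.  260.]
scene 260 15 [ 457. -371.  261.] [ 486. -351.  265.]
scene 265 9 [ 458. -362.  265.] [ 485. -356.  268.]
scene 285 5 [ 448. -436.  288.] [ 506. -358.  289.]
scene 290 28 [ 439. -440.  290.] [ 508. -279.  295.]
scene 295 55 [ 443. -441.  295.] [ 509. -281.  300.]
scene 300 154 [ 439. -441.  300.] [ 509. -280.  305.]
scene 305 183 [ 438. -439.  305.] [ 510. -282.  310.]
scene 310 165 [ 447. -447.  310.] [ 509. -278.  315.]
scene 315 100 [ 446. -447.  315.] [ 509. -274.  320.]
scene 320 130 [ 447. -448.  320.] [ 510. -273.  325.]
scene 325 451 [ 425. -452.  325.] [ 51
[... 573 characters left out ...]
451. -354.  255.]
side 255 10 [ 445. -379.  255.] [ 450. -354.  259.]
side 260 9 [ 445. -378.  260.] [ 448. -354.  264.]
side 285 30 [ 426. -445.  287.] [ 500. -288.  290.]
side 290 99 [ 423. -446.  290.] [ 504. -284.  295.]
side 295 137 [ 422. -447.  295.] [ 503. -288.  300.]
side 300 204 [ 422. -447.  300.] [ 503. -283.  305.]
side 305 179 [ 422. -447.  305.] [ 502. -285.  310.]
side 310 281 [ 422. -454.  310.] [ 503. -277.  315.]
side 315 122 [ 423. -453.  315.] [ 505. -278.  320.]
side 320 180 [ 422. -454.  320.] [ 502. -284.  325.]
side 325 324 [ 422. -455.  325.] [ 505. -275.  330.]
side 330 702 [ 422. -455.  330.] [ 505. -275.  335.]
side 335 98 [ 436. -381.  335.] [ 491. -316.  340.]
```

Request:
send_rows(targets=[[[0,0,0.005,0,0.008,0,-1],[0,0,0,0,0,0,-1],[0,0,0,0,0,0,-1],[0,0,0,0,0,0,-1],[0,0,0,0,0,0,-1],[0,0,0,0,0,0,-1],[0,0,0,0,0,-0.2,-1],[0,0,0,0,0,-0.2,-1],[0,0,0,0,0,-0.1,-1],[0,0,0,0,0,0,-1],[0,0,0,0,0,0,-1],[0,0,0,0,0,0,-1]]])

```text
time_s: 8.6
ee_pos: [467.2, -362.9, 76.9]
ee_rot: [179.9, -0.2, 2.8]
force: [-0.0, 0.4, -0.3]
gripper_width: 90.2
gripper_force: 0.0
```

Request:
send_rows(targets=[[[0,0,0,0,0,-0.12,-1],[0,0,0,0,0,-0.12,-1],[0,0,0,0,0,-0.12,-1],[0,0,0,0,0,-0.07,-1],[0,0,0,0,0,0,-1],[0,0,0,0,0,0,1],[0,0,0,0,0,0,1],[0,0,0,0,0,0,1],[0,0,0,0,0,0,1],[0,0,0,0,0,0,1],[0,0,0,0,0,0,1],[0,0,0,0,0,0,1]]])

```text
time_s: 9.8
ee_pos: [466.0, -362.0, -10.9]
ee_rot: [180.0, 0.0, 2.8]
force: [-0.2, 0.3, -0.6]
gripper_width: 38.0
gripper_force: 0.0
```

Request:
send_rows(targets=[[[0,0,0,0,0,0,1],[0,0,0,0,0,0,1],[0,0,0,0,0,0,1],[0,0,0,0,0,0,1],[0,0,0,0,0,0,1]]])

```text
time_s: 10.3
ee_pos: [465.9, -361.8, -11.0]
ee_rot: [-180.0, 0.0, 2.8]
force: [-0.4, 0.6, 1.0]
gripper_width: 23.7
gripper_force: 60.0
```

Request:
send_rows(targets=[[[0,0,0,0,0,0.05,1],[0,0,0,0,0,0.1,1],[0,0,0,0,0,0.15,1],[0,0,0,0,0,0.15,1],[0,0,0,0,0,0.15,1],[0,0,0,0,0,0.1,1],[0,0,0,0,0,0,1]]])

```text
time_s: 11.0
ee_pos: [467.4, -363.3, 132.3]
ee_rot: [179.7, -0.3, 2.8]
force: [0.3, 0.2, -4.6]
gripper_width: 23.7
gripper_force: 60.0
```

Request:
send_rows(targets=[[[0,0,0,0,0.05,0,1],[0,0,0,0,0.1,0,1],[0,0,0,0.03,0.15,0,1],[0,0,0,0.04,0.15,0,1],[0,0,0,0.04,0.15,0,1],[0,0,0,0.04,0.15,0,1],[0,0,0,0.04,0.15,0,1],[0,0,0,0.04,0.15,0,1],[0,0,0,0.04,0.15,0,1],[0,0,0,0.04,0.15,0,1],[0,0,0,0.04,0.15,0,1],[0,0,0,0.04,0.15,0,1]]])

```text
time_s: 12.2
ee_pos: [541.7, -29.1, 127.3]
ee_rot: [-179.9, 0.3, 2.9]
force: [0.0, 0.1, -5.4]
gripper_width: 23.7
gripper_force: 60.0
```

Request:
send_rows(targets=[[[0,0,0,0.04,0.15,0,1],[0,0,0,0.04,0.15,0,1],[0,0,0,0.04,0.15,0,1],[0,0,0,0.04,0.15,0,1],[0,0,0,0.04,0.135,0,1],[0,0,0,0.035,0.05,0,1],[0,0,0,0,0,0,1],[0,0,0,0,0,0,1]]])

```text
time_s: 13.0
ee_pos: [589.5, 124.6, 128.0]
ee_rot: [179.9, 0.2, 2.9]
force: [0.1, 0.6, -4.8]
gripper_width: 23.6
gripper_force: 60.0
```

```bash
python3 - <<'E'
from h import *
s=env.state();p,d=grab('wrist','w3.png');A=wcloud(d,s=s)
print(np.round(s['ee_pos'],1),np.round(s['ee_rot'],1),s['gripper_width'])
rect('headtop',box(A,580,720,60,200,205,235))
rect('peg',box(A,610,700,80,180,100,118));rect('collar',box(A,610,720,70,190,74,86))
for c in ['scene','side']:
    p,d=grab(c,c+'3.png');A=cloud(c,np.ones(d.shape,bool),d)
    rect(c+'headtop',box(A,600,720,60,200,205,230));rect(c+'peg',box(A,630,690,90,170,104,116));Q=box(A,600,700,60,200,120,235);print(np.percentile(Q,[0,2,98],0).round())
E
```

```text
[589.5 124.6 128. ] [179.9   0.2   2.9] 23.623834076237124
headtop 29018 [629.7 127.1] [60.1 99.5] 89.97 mean [646.8 127.  221.2]
peg few 0
collar 926 [701.   91.5] [38.3 12.7] 1.5 mean [702.8  91.9  83.3]
sceneheadtop 566 [641.5 125.8] [80.4 60.7] 1.07 mean [651.5 124.7 220.3]
scenepeg 27 [660.9 122.6] [24.4  9.9] 49.89 mean [661.9 121.4 108.6]
[[600.  96. 137.]
 [605.  99. 144.]
 [681. 151. 226.]]
sideheadtop 78 [644.5 107.5] [80.  31.6] 27.49 mean [657.  108.  216.1]
sidepeg 46 [647.5 126.3] [27.1 28.3] 55.17 mean [646.8 125.5 108.2]
[[600.  92. 137.]
 [603.  95. 141.]
 [671. 128. 223.]]
```

Request:
send_rows(targets=[[[0,0,0,0.005,0,-0.08,1],[0,0,0,0,0,-0.05,1],[0,0,0,0,0,-0.04,1],[0,0,0,0,0,-0.04,1],[0,0,0,0,0,-0.03,1],[0,0,0,0,0,-0.02,1],[0,0,0,0,0,-0.01,1],[0,0,0,0,0,0,1]]])

```text
time_s: 13.95
ee_pos: [592.6, 125.1, 74.9]
ee_rot: [-180.0, -0.1, 2.8]
force: [0.3, -1.2, -3.1]
gripper_width: 23.6
gripper_force: 60.0
```

```bash
cat > pk.py <<'E'
from h import *
s=env.state();print(np.round(s['ee_pos'],1),np.round(s['ee_rot'],1),np.round(s['force'],1),s['gripper_width'])
for c in ['scene','side']:
    p,d=grab(c);A=cloud(c,np.ones(d.shape,bool),d)
    Q=box(A,600,700,60,200,120,235);rect(c+'headtop',Q[Q[:,2]>150]);Q=box(A,620,690,90,170,75,235);print(np.percentile(Q,[0,2,98],0).round())
    rect(c+'gate',box(A,645,668,-90,75,64,95))
E
python3 pk.py
```

```text
[592.6 125.1  74.9] [-1.8e+02 -1.0e-01  2.8e+00] [ 0.3 -1.2 -3.1] 23.55627771190817
sceneheadtop 1175 [642.4 129.5] [140.2  84. ] 88.67 mean [636.6 126.9 193.9]
[[620.  90.  75.]
 [621.  92.  78.]
 [684. 158. 217.]]
scenegate 21 [656.1  -7.6] [ 18.7 153.9] 1.27 mean [654.8 -16.1  65.2]
sideheadtop 160 [637.1 101. ] [84.7 76.3] 85.57 mean [635.5 101.7 193.8]
[[620.  90.  75.]
 [621.  91.  76.]
 [676. 134. 170.]]
sidegate few 1
```

Request:
send_rows(targets=[[[0,0,0,0,0,-0.015,1],[0,0,0,0,0,-0.015,1],[0,0,0,0,0,-0.015,1],[0,0,0,0,0,0,1],[0,0,0,0,0,0,1]]])

```text
time_s: 14.55
ee_pos: [592.6, 125.5, 70.2]
ee_rot: [-180.0, -0.2, 2.8]
force: [-9.4, -2.8, 19.5]
gripper_width: 23.5
gripper_force: 60.0
```

```bash
python3 pk.py
```

```text
[592.6 125.5  70.2] [-180.    -0.2    2.8] [-9.4 -2.8 19.5] 23.4673287875438
sceneheadtop 1198 [642.2 130. ] [139.8  83.6] 89.77 mean [634.6 127.5 192.9]
[[620.  90.  75.]
 [621.  91.  79.]
 [684. 158. 213.]]
scenegate few 5
sideheadtop 144 [638.8 101.7] [75.8 82.5] 0.98 mean [631.2 103.  197.7]
[[620.  90.  75.]
 [621.  91.  77.]
 [676. 133. 166.]]
sidegate few 0
```

Request:
send_rows(targets=[[[0,0,0,0,0,0.1,1],[0,0,0,0,0,0.15,1],[0,0,0,0,0,0.15,1],[0,0,0,-0.04,-0.1,0,1],[0,0,0,-0.04,-0.15,0,1],[0,0,0,-0.04,-0.15,0,1],[0,0,0,-0.04,-0.15,0,1],[0,0,0,-0.04,-0.15,0,1],[0,0,0,-0.04,-0.15,0,1],[0,0,0,-0.04,-0.1,0,1],[0,0,0,0,0,0,1]]])

```text
time_s: 15.75
ee_pos: [534.7, -66.9, 145.1]
ee_rot: [180.0, 0.1, 2.7]
force: [0.8, 0.9, -5.3]
gripper_width: 23.7
gripper_force: 60.0
```

```bash
python3 - <<'E'
from h import *
s=env.state();print(np.round(s['ee_pos'],1),np.round(s['ee_rot'],1),np.round(s['force'],1),s['gripper_width'])
for c in ['scene','side']:
    p,d=grab(c);A=cloud(c,np.ones(d.shape,bool),d)
    for z in range(74,116,3):
        Q=box(A,638,665,112,142,z,z+3)
        if len(Q)>3: print(c,'peg',z,len(Q))
    Q=box(A,650,664,-80,60,40,95);print(c,'gate z',np.percentile(Q[:,2],[50,90,99]).round(1))
p,d=grab('wrist');A=wcloud(d,s=s);x=s['ee_pos'];Q=box(A,x[0]+28,x[0]+95,x[1]-40,x[1]+45,195,240)
c=Q.mean(0);n=np.linalg.svd(Q-c,full_matrices=False)[2][2];print('head top',len(Q),c.round(1),n.round(3),Q.min(0).round(),Q.max(0).round())
E
```

```text
[534.7 -66.9 145.1] [1.8e+02 1.0e-01 2.7e+00] [ 0.8  0.9 -5.3] 23.70649161563512
scene peg 74 10
scene peg 77 34
scene peg 80 48
scene peg 83 17
scene gate z [55.8 59.1 63.4]
side gate z [55.7 58.8 60.2]
head top 26003 [595.6 -64.6 238.8] [0.003 0.001 1.   ] [565. -95. 235.] [624. -35. 240.]
```

Request:
send_rows(targets=[[[0,0,0,-0.03,-0.1,0,1],[0,0,0,-0.04,-0.175,0,1],[0,0,0,-0.04,-0.175,0,1],[0,0,0,-0.04,-0.175,0,1],[0,0,0,-0.04,-0.175,0,1],[0,0,0,-0.04,-0.175,0,1],[0,0,0,-0.04,-0.175,0,1],[0,0,0,-0.04,-0.175,0,1],[0,0,0,-0.035,-0.1,0,1],[0,0,0,0,-0.05,0,1],[0,0,0,0,0,0,1],[0,0,0,0,0,-0.1,1]]])

```text
time_s: 17.1
ee_pos: [469.9, -360.1, 128.3]
ee_rot: [179.8, -0.3, 2.9]
force: [0.5, -0.7, -5.2]
gripper_width: 23.9
gripper_force: 60.0
```

Request:
send_rows(targets=[[[0,0,0,0,0,-0.15,1],[0,0,0,0,0,-0.15,1],[0,0,0,0,0,-0.15,1],[0,0,0,0,0,-0.12,1],[0,0,0,0,0,-0.06,1],[0,0,0,0,0,-0.02,1],[0,0,0,0,0,-0.01,1],[0,0,0,0,0,0,1],[0,0,0,0,0,0,1]]])

```text
time_s: 18.0
ee_pos: [467.9, -360.5, -4.7]
ee_rot: [179.9, -0.1, 2.8]
force: [0.2, 0.1, -4.8]
gripper_width: 23.9
gripper_force: 60.0
```

Request:
send_rows(targets=[[[0,0,0,0,0,-0.015,1],[0,0,0,0,0,-0.01,1],[0,0,0,0,0,-0.005,1],[0,0,0,0,0,0,1],[0,0,0,0,0,0,1]]])

```text
time_s: 18.5
ee_pos: [467.0, -360.2, -11.1]
ee_rot: [180.0, -0.0, 2.8]
force: [-4.0, 1.2, 4.9]
gripper_width: 23.9
gripper_force: 60.0
```

On the counter. Release and lift clear, turning back while rising.

Request:
send_rows(targets=[[[0,0,0,0,0,0,-1],[0,0,0,0,0,0,-1],[0,0,0,0,0,0,-1],[0,0,0,0,0,0,-1],[0,0,0,0,0,0,-1],[0,0,0,0,0,0,-1],[0,0,0,0,0,0.1,-1],[0,0,0,0,0,0.2,-1],[0,0,0,0,0,0.25,-1],[0,0,0,0,0,0.25,-1],[0,0,0,0,0,0.2,-1],[0,0,0,0,0,0.1,-1]]])

```text
time_s: 19.7
ee_pos: [468.4, -361.1, 212.8]
ee_rot: [179.7, -0.3, 2.8]
force: [0.2, 0.0, 1.0]
gripper_width: 91.3
gripper_force: 0.0
```

```bash
python3 - <<'E'
from h import *
s=env.state();print(np.round(s['ee_pos'],1),np.round(s['force'],1),s['gripper_width'])
p,d=grab('wrist');A=wcloud(d,s=s)
Q=box(A,490,565,-400,-315,70,100)
c=Q.mean(0);n=np.linalg.svd(Q-c,full_matrices=False)[2][2];print('head top',len(Q),c.round(1),n.round(3))
E
```

```text
[ 468.4 -361.1  212.8] [0.2 0.  1. ] 91.26140571792065
head top 3295 [ 527.2 -358.1   82.7] [0.002 0.    1.   ]
```

Request:
send_rows(targets=[[[0,0,0.09,0,0.1,0,-1],[0,0,0.09,0.03,0.2,0,-1],[0,0,0.09,0.04,0.2,0,-1],[0,0,0.09,0.04,0.2,0,-1],[0,0,0.09,0.04,0.2,0,-1],[0,0,0.09,0.04,0.2,0,-1],[0,0,0.09,0.04,0.2,0,-1],[0,0,0.09,0.04,0.2,0,-1],[0,0,0.09,0.04,0.2,0,-1],[0,0,0.09,0.04,0.2,0,-1],[0,0,0.09,0.04,0.2,0,-1],[0,0,0.09,0.04,0.2,0,-1]]])

```text
time_s: 20.95
ee_pos: [552.7, 101.6, 207.1]
ee_rot: [-179.9, 0.0, 100.4]
force: [-0.3, -0.3, 0.1]
gripper_width: 91.1
gripper_force: 0.0
```

Request:
send_rows(targets=[[[0,0,0.06,0.04,0.2,0,-1],[0,0,0.06,0.04,0.2,0,-1],[0,0,0,0.04,0.2,0,-1],[0,0,0,0.02,0.2,0,-1],[0,0,0,0,0.2,0,-1],[0,0,0,0,0.2,0,-1],[0,0,0,0,0.05,0,-1],[0,0,0,0,0,0,-1],[0,0,0,0,0,0,-1]]])

```text
time_s: 21.85
ee_pos: [580.8, 348.8, 207.4]
ee_rot: [-179.9, 0.1, 110.8]
force: [-1.0, 0.4, 0.4]
gripper_width: 91.0
gripper_force: 0.0
```

```bash
python3 - <<'E'
from h import *
s=env.state();p,d=grab('wrist','w4.png');A=wcloud(d,s=s)
print(np.round(s['ee_pos'],1),np.round(s['ee_rot'],1),s['qpos'])
b=box(A,510,660,250,430,66,84);rect('bar',b);line('bar',b);rect('plate',box(A,500,660,230,450,8,24))
E
```

```text
[580.8 348.8 207.4] [-1.799e+02  1.000e-01  1.108e+02] [ 3.00422782e+01  2.70870843e+01  7.15084830e+01 -5.23955536e-02
  8.14932575e+01  9.23030565e+00]
bar 3068 [584.1 338.1] [ 23.6 122.2] 20.32 mean [582.7 340.8  74.3]
bar 3068 yaw 110.51 ends [604.4 282.7] [562.7 394.4]
plate 4421 [583.7 338.1] [ 59.6 155.1] 20.47 mean [580.  347.9  14.8]
```

View pics/w4.png

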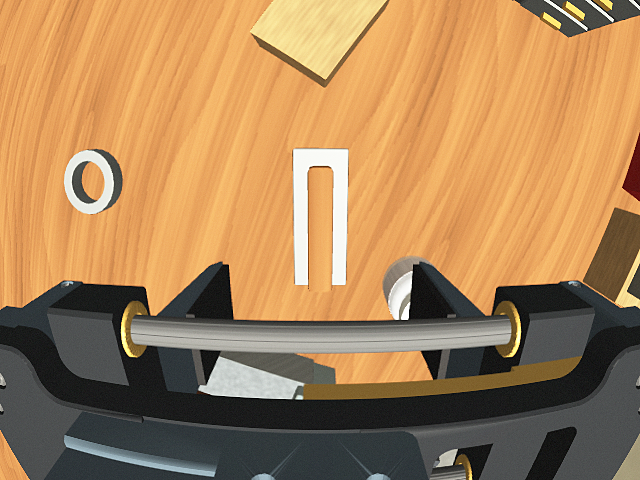

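Request:
send_rows(targets=[[[0,0,-0.004,0.016,-0.054,0,-1],[0,0,0,0,0,-0.2,-1],[0,0,0,0,0,-0.2,-1],[0,0,0,0,0,-0.2,-1],[0,0,0,0,0,-0.2,-1],[0,0,0,0,0,-0.15,-1],[0,0,0,0,0,-0.05,-1],[0,0,0,0,0,0,-1],[0,0,0,0,0,0,1],[0,0,0,0,0,0,1],[0,0,0,0,0,0,1],[0,0,0,0,0,0,1]]])

```text
time_s: 23.1
ee_pos: [584.8, 339.5, 9.3]
ee_rot: [179.9, -0.0, 110.5]
force: [-0.7, 0.2, -0.3]
gripper_width: 62.0
gripper_force: 0.0
```

Request:
send_rows(targets=[[[0,0,0,0,0,0,1],[0,0,0,0,0,0,1],[0,0,0,0,0,0,1],[0,0,0,0,0,0,1],[0,0,0,0,0,0,1],[0,0,0,0,0,0,1],[0,0,0,0,0,0,1],[0,0,0,0,0,0,1]]])

```text
time_s: 23.9
ee_pos: [583.9, 339.1, 8.0]
ee_rot: [-180.0, 0.0, 110.5]
force: [-1.7, -0.6, -0.0]
gripper_width: 24.0
gripper_force: 60.0
```

Request:
send_rows(targets=[[[0,0,0,0,0,0.1,1],[0,0,0,0,0,0.15,1],[0,0,0,0,0,0.15,1],[0,0,0,0,0,0.15,1],[0,0,0,0,0,0.1,1],[0,0,-0.0216,-0.068,-0.1,0,1],[0,0,-0.0216,-0.068,-0.175,0,1],[0,0,-0.0216,-0.068,-0.175,0,1],[0,0,-0.0216,-0.068,-0.175,0,1],[0,0,-0.0216,-0.068,-0.175,0,1],[0,0,-0.0216,-0.068,-0.175,0,1],[0,0,-0.0216,-0.068,-0.175,0,1]]])

```text
time_s: 25.1
ee_pos: [487.9, 107.8, 137.4]
ee_rot: [-180.0, 0.0, 96.8]
force: [0.5, -1.4, -3.6]
gripper_width: 23.8
gripper_force: 60.0
```

Request:
send_rows(targets=[[[0,0,-0.0216,-0.068,-0.175,0,1],[0,0,-0.0216,-0.068,-0.175,0,1],[0,0,-0.0216,-0.068,-0.175,0,1],[0,0,0,0,-0.075,0,1],[0,0,0,0,0,0,1],[0,0,0,0,0,0,1]]])

```text
time_s: 25.7
ee_pos: [448.2, -10.7, 137.8]
ee_rot: [-180.0, -0.0, 91.0]
force: [0.4, -0.1, -3.8]
gripper_width: 23.8
gripper_force: 60.0
```

```bash
python3 - <<'E'
from h import *
s=env.state();print(np.round(s['ee_pos'],1),np.round(s['ee_rot'],1),s['gripper_width'],np.round(s['force'],1))
T=s['ee_pos']
p,d=grab('wrist');A=wcloud(d,s=s);rect('wplate',box(A,T[0]-60,T[0]+60,T[1]-110,T[1]+110,135,158))
rect('w fence+',box(A,440,640,76,110,80,90));rect('w fence-',box(A,440,640,-125,-90,80,90))
for c in ['scene','side']:
    p,d=grab(c,c+'5.png');A=cloud(c,np.ones(d.shape,bool),d)
    rect(c+'plate',box(A,T[0]-60,T[0]+60,T[1]-110,T[1]+110,138,156))
    f=box(A,430,640,70,110,80,90);rect('fence+',f);line('fence+',f)
    f=box(A,430,640,-128,-90,80,90);rect('fence-',f);line('fence-',f)
    rect('off',box(A,470,660,-90,75,84,94))
E
```

```text
[448.2 -10.7 137.8] [-180.   -0.   91.] 23.820785758769784 [ 0.4 -0.1 -3.8]
wplate 8675 [447.9 -11.7] [ 60.2 155.2] 1.04 mean [447.1  35.4 144.8]
w fence+ 4068 [540.   94.5] [199.4  26.1] 1.39 mean [530.6  87.5  83.6]
w fence- 433 [ 614.4 -106.1] [50.6 10.8] 1.03 mean [ 613.9 -106.2   84. ]
sceneplate 697 [452.  -9.] [ 63.4 158.2] 0.5 mean [463.  -30.1 145.1]
fence+ 300 [541.   89.9] [197.6  21.4] 3.68 mean [548.1  89.1  84.4]
fence+ 300 yaw 1.23 ends [449.5  87. ] [637.9  91. ]
fence- 335 [ 540.1 -113.6] [196.3  27.7] 1.52 mean [ 544.6 -106.9   84.2]
fence- 335 yaw 1.3 ends [ 445.7 -109.1] [ 636.9 -104.8]
off 758 [570.6  -7.4] [139.4 130.5] 2.36 mean [571.1  -8.6  87.4]
sideplate 548 [444.4 -13. ] [ 60.6 159.5] 1.89 mean [437.7 -35.7 144.8]
fence+ 157 [569.   89.8] [142.2  25. ] 4.35 mean [568.8  87.9  83.1]
fence+ 157 yaw -178.17 ends [637.7  90.1] [500.   85.7]
fence- 287 [ 538.6 -113.2] [201.8  27.6] 0.95 mean [ 536.1 -108.9   83.3]
fence- 287 yaw -178.67 ends [ 636.3 -106.6] [ 439.9 -111.2]
off 407 [561.6 -10. ] [134.1 133. ] 2.95 mean [564.4 -13.8  86.6]
```

Request:
send_rows(targets=[[[0,0,0.003,0,0,-0.15,1],[0,0,0,0,0,-0.12,1],[0,0,0,0,0,-0.04,1],[0,0,0,0,0,-0.02,1],[0,0,0,0,0,0,1],[0,0,0,0,0,-0.01,1],[0,0,0,0,0,0,1]]])

```text
time_s: 26.55
ee_pos: [448.9, -10.8, 70.7]
ee_rot: [179.9, 0.0, 91.3]
force: [-0.7, 1.3, -4.0]
gripper_width: 23.9
gripper_force: 60.0
```

Request:
send_rows(targets=[[[0,0,0,0.03,0.001,-0.005,1],[0,0,0,0.05,0.001,0,1],[0,0,0,0.05,0.001,0,1],[0,0,0,0.05,0.001,0,1],[0,0,0,0.05,0.001,0,1],[0,0,0,0.05,0.001,0,1],[0,0,0,0.05,0.001,0,1],[0,0,0,0.05,0.001,0,1],[0,0,0,0.05,0.001,0,1],[0,0,0,0.05,0.001,0,1],[0,0,0,0.05,0.001,0,1],[0,0,0,0.05,0.001,0,1]]])

```text
time_s: 27.75
ee_pos: [565.3, -8.4, 69.1]
ee_rot: [180.0, 0.0, 91.3]
force: [-0.9, 0.3, -4.5]
gripper_width: 23.8
gripper_force: 60.0
```

```bash
python3 - <<'E'
from h import *
s=env.state();print(np.round(s['ee_pos'],1),np.round(s['ee_rot'],1),s['gripper_width'],np.round(s['force'],1))
grab('scene','scene6.png')
a=cv2.imread('pics/scene6.png')[180:400,220:450];cv2.imwrite('pics/c6.png',cv2.resize(a,None,fx=2.6,fy=2.6))
E
```

```text
[565.3  -8.4  69.1] [180.    0.   91.3] 23.76459855072943 [-0.9  0.3 -4.5]
```

View pics/c6.png

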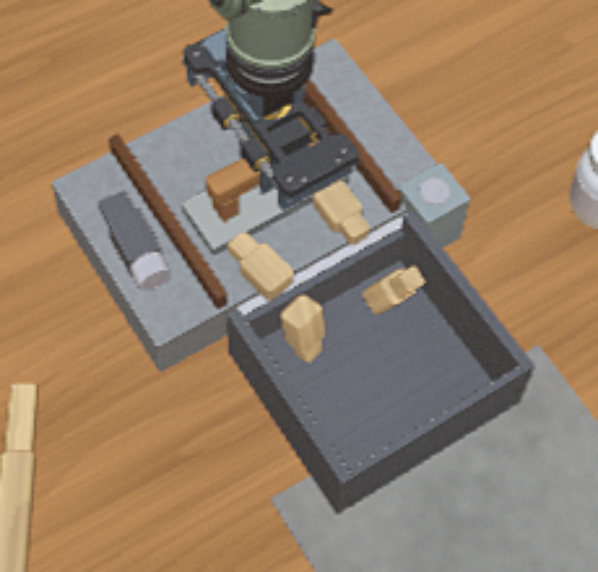

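Request:
send_rows(targets=[[[0,0,0,0.04,0.001,0,1],[0,0,0,0.05,0.001,0,1],[0,0,0,0.05,0.001,0,1],[0,0,0,0.05,0.001,0,1],[0,0,0,0.05,0.001,0,1],[0,0,0,0.05,0.001,0,1],[0,0,0,0.05,0.001,0,1],[0,0,0,0.05,0.001,0,1],[0,0,0,0.05,0.001,0,1],[0,0,0,0.02,0,0,1],[0,0,0,0,0,0,1],[0,0,0,0,0,0,1]]])

```text
time_s: 29.0
ee_pos: [655.9, -6.6, 68.9]
ee_rot: [-180.0, -0.0, 91.3]
force: [-0.4, -0.3, -4.3]
gripper_width: 23.6
gripper_force: 60.0
```

Request:
send_rows(targets=[[[0,0,0,-0.05,0,0,1],[0,0,0,-0.1,-0.002,0,1],[0,0,0,-0.15,-0.003,0,1],[0,0,0,-0.15,-0.003,0,1],[0,0,0,-0.05,0,0,1],[0,0,0,0,0,0.15,1],[0,0,0,0,0,0.15,1],[0,0,0,0,0,0.05,1],[0,0,0,0,0,0,1]]])

```text
time_s: 29.9
ee_pos: [557.3, -8.2, 140.7]
ee_rot: [179.7, 0.0, 91.3]
force: [0.5, 0.6, -3.8]
gripper_width: 23.5
gripper_force: 60.0
```

```bash
python3 - <<'E'
from h import *
s=env.state();print(np.round(s['ee_pos'],1),np.round(s['ee_rot'],1),s['gripper_width'],np.round(s['force'],1))
p,d=grab('scene','scene7.png')
for o in optics.silhouettes('scene','offcut0')[:6]:
    P=cloud('scene',o['mask'],d);print(round(o['conf'],2),o['at'],P.mean(0).round(),P[:,2].max().round())
A=cloud('scene',np.ones(d.shape,bool),d);rect('lane>68',box(A,600,668,-95,80,68,90))
a=cv2.imread('pics/scene7.png')[180:400,220:450];cv2.imwrite('pics/c7.png',cv2.resize(a,None,fx=2.6,fy=2.6))
E
```

```text
[557.3  -8.2 140.7] [179.7   0.   91.3] 23.530371063356963 [ 0.5  0.6 -3.8]
0.96 [354.4, 326.7] [762. -33.  27.] 41.0
0.75 [390.7, 312.8] [775.  59.  28.] 39.0
0.64 [337.4, 330.2] [747. -73.  35.] 45.0
0.62 [369.3, 294.2] [705.  47.  27.] 38.0
0.21 [345.3, 283.8] [660. -15.  49.] 135.0
lane>68 few 2
```

View pics/c7.png

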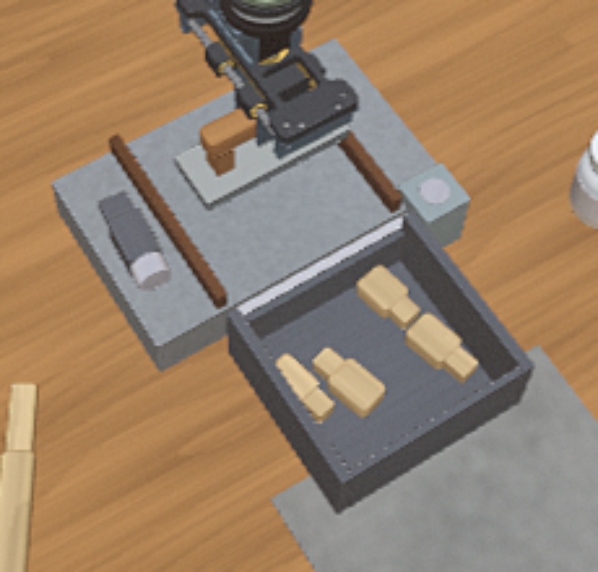

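Request:
send_rows(targets=[[[0,0,0,0,0.08,0,1],[0,0,0.0212,0.0135,0.17,0,1],[0,0,0.0212,0.0135,0.17,0,1],[0,0,0.0212,0.0135,0.17,0,1],[0,0,0.0212,0.0135,0.17,0,1],[0,0,0.0212,0.0135,0.17,0,1],[0,0,0.0212,0.0135,0.17,0,1],[0,0,0.0212,0.0135,0.17,0,1],[0,0,0.0212,0.0135,0.17,0,1],[0,0,0.0212,0.0135,0.17,0,1],[0,0,0.0212,0.0135,0.12,0,1],[0,0,0,0,0,0,1]]])

```text
time_s: 31.2
ee_pos: [581.8, 342.1, 136.5]
ee_rot: [-179.9, -0.1, 110.6]
force: [0.2, -0.8, -4.2]
gripper_width: 23.4
gripper_force: 60.0
```

Request:
send_rows(targets=[[[0,0,0,0,0,-0.1,1],[0,0,0,0,0,-0.15,1],[0,0,0,0,0,-0.15,1],[0,0,0,0,0,-0.12,1],[0,0,0,0,0,-0.07,1],[0,0,0,0,0,-0.03,1],[0,0,0,0,0,0,1],[0,0,0,0,0,0,1]]])

```text
time_s: 32.0
ee_pos: [584.1, 338.3, 16.2]
ee_rot: [179.9, -0.0, 110.4]
force: [0.2, -0.1, -4.0]
gripper_width: 23.5
gripper_force: 60.0
```

Request:
send_rows(targets=[[[0,0,0,0,0,-0.02,1],[0,0,0,0,0,-0.012,1],[0,0,0,0,0,-0.01,1],[0,0,0,0,0,0,1],[0,0,0,0,0,0,1]]])

```text
time_s: 32.5
ee_pos: [583.4, 337.9, 7.9]
ee_rot: [179.9, -0.0, 110.4]
force: [-2.4, -2.2, 3.9]
gripper_width: 23.9
gripper_force: 60.0
```

Request:
send_rows(targets=[[[0,0,0,0,0,0,-1],[0,0,0,0,0,0,-1],[0,0,0,0,0,0,-1],[0,0,0,0,0,0,-1],[0,0,0,0,0,0,-1],[0,0,0,0,0,0,-1],[0,0,0,0,0,0.1,-1],[0,0,0,0,0,0.2,-1],[0,0,0,0,0,0.25,-1],[0,0,0,0,0,0.25,-1],[0,0,0,0,0,0.2,-1],[0,0,0,0,0,0,-1]]])

```text
time_s: 33.7
ee_pos: [586.3, 339.6, 214.5]
ee_rot: [179.2, -0.1, 110.4]
force: [0.5, 0.3, -0.7]
gripper_width: 91.1
gripper_force: 0.0
```

```bash
python3 - <<'E'
from h import *
s=env.state();p,d=grab('wrist');A=wcloud(d,s=s);print(s['force'],s['gripper_width'],s['ee_pos'])
rect('bar',box(A,510,660,250,430,66,84));rect('plate',box(A,500,660,230,450,8,24))
p,d=grab('scene');A=cloud('scene',np.ones(d.shape,bool),d)
rect('mallet',box(A,485,570,-400,-310,76,95))
for z in range(74,116,3):print(z,len(box(A,640,668,114,144,z,z+3)),end=' ')
for o in optics.silhouettes('scene','offcut0')[:5]:
    P=cloud('scene',o['mask'],d);print(round(o['conf'],2),P.mean(0).round())
E
```

```text
[ 0.45351838  0.33302983 -0.65300221] 91.14346671178878 [586.33987763 339.56287545 214.5166742 ]
bar 3026 [582.9 336.6] [ 24.3 121.8] 20.62 mean [582.6 338.4  74.1]
plate 4347 [583.3 336.5] [ 60.9 155.2] 20.42 mean [580.2 345.2  14.8]
mallet 471 [ 529.2 -354.9] [58.4 60.8] 58.34 mean [ 530.6 -355.9   82.8]
74 9 77 37 80 43 83 27 86 2 89 0 92 0 95 0 98 0 101 0 104 0 107 0 110 0 113 0 0.92 [775.  59.  29.]
0.91 [762. -32.  29.]
0.74 [704.  45.  29.]
0.7 [749. -73.  36.]
0.51 [ 559. -148.   87.]
```

```bash
python3 -c "
from workcell import env
print(env.job_done())"
```

```text
the job is handed in; nothing more can be done
None
```

I handed the job in at about 34 s: the last camera check showed the peg down, all four offcuts in the tray, and the mallet and float set back on the counter about where they started. The first mallet grasp closed above the handle because the real fingertips sit 35 mm higher than the reported tool position; I corrected for that afterwards.

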